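# Square the specula bar against its docking rail under the quartz ledge

## Robot

A 6-joint arm with a two-finger parallel gripper is mounted at the origin on the work surface. World frame = base frame: x ahead of the robot, y to its left, z up, the work surface at z = 0. Lengths are in m, angles in rad, forces in N, time in s.
With the tool pointing down it reaches from about 0.3 to 0.875 m from the base axis. Payload 6.4 kg.
Tool frame: the origin (TCP) lies midway between the tips of the shut fingers; the grasp point (between the pads) lies 19 mm behind it (ctrl.pinch_z is the distance from the TCP to the grasp point, in m); z points along the fingers, y is the line along which they close (so a half turn about z gives the same grasp; the last joint's range is limited). The gripper opens to 85 mm and grips with 20 to 120 N. Pads are 22 mm wide; open, the fingers measure 114 mm over their backs; the gripper's body (76 mm by 85 mm) begins 54 mm behind the grasp point. The pads swing forward as they close: fully open they stand 13 mm farther back than shut.
Start: joints at [0.994, 0.181, 1.607, -0, 1.354, -0.206], TCP at [0.208, 0.536, 0.231] pointing down, gripper open.
Joint ranges: [-2.99, 2.99], [-0.89, 2.07], [0.3, 2.58], [-1.14, 4.28], [0, 2.63], [-3.12, 3.12]. Speed limits (rad/s): [2.57, 2.57, 3.01, 3.14, 3.14, 3.14].

## Interface

Orientations are given as a unit quaternion [w, x, y, z].
In Python, from bench import ctrl gives the robot as it stands.
- The arm moves only by the tool apply_moves, never from a script. Its argument "moves" is a list of rows, each an object with "jaw": the opening, from 0 (shut) to 1 (fully open); "offset": the shift along the tool's x, y, z in mm, a list of three; "rot": the turn, a rotation vector about the tool's x, y, z in degrees, a list of three. In form: [{"jaw": jaw, "offset": [dx, dy, dz], "rot": [ax, ay, az]}, ...]. A call has exactly 5 rows; each row shifts and turns the commanded pose from where the row before left it, along the tool's axes as they then stand; what a row does not reach is not made up. A row lasts 1/8 s, in which the tool goes at most 62.5 mm and 10.7 degrees, less where a joint would pass 70% of its speed; a pose out of reach is approached as far as the arm can. A call is refused whole if a number of a shift passes 62.5 or a number of a turn 10.7, either way. A call with a gripper value outside its range is refused whole. The fingers move at their own pace and stop on an object; the grip force is fixed at half the most. Time passes only in rows, so rows that do not move let the fingers close, or fill a call up. It gives the time, the measured TCP pose, the force, the opening and the grip force at its end, in the units of the state.
- ctrl.get_obs(): the state, without advancing time (a new reading comes with each control period).
- ctrl.camera(name): name is "side" or "top"; returns (picture, depth): 384x512x3 uint8, red, green, blue; 384x512 float32, m along the optical axis (not along the pixel's ray), 0 where there is no reading.
- ctrl.camera_params(name): a dict with "K" (3x3 intrinsics, pixels), "cam_to_world" (4x4, takes a point from camera to world coordinates). Camera axes: x right, y down, z forward; pixel columns grow to the right and rows downward; lengths in m; the calibration is good to about 2 mm. A picture is of the moment at which its call begins. camera_params takes no time and is no camera call.
- ctrl.hand_in(): hands the job in; it is judged then, once.
Trained networks look in the newest picture that a camera, given by its name, has taken for a name from the list of things; names that differ only in an ending like _2 or _b are one class to them, and where a whole thing is asked for, a point or a joint stands for the part that bears it (a point fixed in the world has none). Each returns a list of dicts, best first, with "score" (0 to 1); they miss things now and then, are a little off and sometimes report something else, mostly with a low value. They report only what shows in the picture. A call takes as long as a camera call.
- ctrl.outline_of(camera, target): "region" (384x512 bool, what is visible of it) and "position" ([column, row] in pixels, amid what is visible of it).
The state is a dict: "time_s": time; "q": joint angles; "dq": joint speeds; "joint_efforts": joint torques, N m; "eef_pos": TCP position; "eef_rot": TCP orientation; "wrist_force": force on the tool from outside, world axes, zero at the start; "torque": the same for the moment, N m; "opening": opening from 0.0 (shut) to 1.0 (fully open); "grasp_force": force on a finger pad.
Only numpy, scipy, OpenCV 4.12 (cv2) and the standard library are available. Lean on these libraries where they do the work, as an engineer would, in place of code of your own. Each camera call takes 0.05 s, during which the arm holds its last target. There are 200 camera calls.

## Task

Slide the long blue specula bar across the worktop until its whole back face lies flush and parallel against the aluminium docking rail under the quartz ledge, with neither end sticking out past the rail. The hanging otoscope cradle bars the way to its middle, so nudge it home gently from either side of the cradle, without lifting the bar, shoving the rail out of place, knocking the ledge or cradle, or disturbing the tip remover, the drops bottle or the things in the tray; then take the tool away.

Things in the scene. Friction and masses are not known exactly. Their poses are not given: they have to be found in the camera images.
- bar: the specula bar: a loose solid blue bar 32 mm deep (its x), 320 mm long (its y) and 36 mm high, with a row of small coloured cones on top (to 60 mm high, none within 35 mm of the middle). 0.28 to 0.56 kg. Origin at the centre of its underside, z up. Its +x face is the back face, towards the rail; push on the -x face, which is plain
- bar_left (a point): point on the bar's back face, 18 mm up, 150 mm from its middle (10 mm from its +y end)
- bar_right (a point): the same point near the bar's -y end
- rail_mid (a point): middle of the docking rail's front face, 18 mm above the worktop. The rail is an aluminium strip 400 mm long (along its y) whose face spans heights 5 to 31 mm; x points into the rail, horizontally away from the bar and the robot, z up. The bar is home when its back face is on the plane x = 0 of this frame
- rail (a joint): how far the rail has been shoved back along its x, in m (0 at the start). Magnets hold it against about 18 N; pushed harder it slides back and stays there
- ledge: fixed raised quartz ledge over the rail, origin on the worktop below the middle of the rail's face as built, axes as the rail's. Slab: x -57 to +8 mm, y -250 to +250 mm, underside 170 mm and top 200 mm up, so it overhangs the seated bar's front face by 25 mm: the tool must reach in leaning. Its two legs stand at y = +-235 mm, x -35 to +5 mm
- remover: loose black plastic tip remover, 28 mm square foot, 58 mm high, standing in front of the middle of the bar; origin at the centre of its underside. Leave alone
- tray: fixed steel tray 240 x 170 x 18 mm at the right, origin at the centre of its underside
- tub: loose translucent orange specula tub in the tray, 72 mm across, 60 mm high; origin under its centre. Leave alone
- beaker: loose frosted glass beaker in the tray, 60 mm across, 85 mm high; origin under its centre. Leave alone
- loop: loose chrome ear loop lying in the tray, 155 mm long, 8 mm thick; origin at the middle of its length. Leave alone
- drops: loose amber drops bottle on the left, 36 mm across, 70 mm high; origin under its centre. Leave alone
- cradle (a point): centre of the grey otoscope cradle fixed to the middle of the ledge's front edge, 140 mm up; axes as the ledge's. It measures 45 x 70 x 120 mm (x, y, z), hanging down to 80 mm above the worktop, and holds an upright otoscope to 275 mm: it bars the way to the middle of the bar

How it is judged:
At the end, for the whole second after the job is handed in: Both ends of the bar's back face lie within 2 mm of the rail's front face, the bar lies flat on the worktop, at rest, neither end past the rail's ends (bar's middle within 40 mm of the rail's), and the rail is less than 4 mm from where it was (x of bar_left in the frame of rail_mid between -0.002 and 0.002 m and x of bar_right in the frame of rail_mid between -0.002 and 0.002 m and y of bar in the frame of rail_mid between -0.04 and 0.04 m and angle between bar's own z axis and vertical below 0.03 rad and height (world z) of bar below 0.002 m and value of joint rail below 0.004 m and linear speed of bar below 0.01 m/s); the robot touches nothing.
It fails at once if the rail was shoved back by 4 mm or more (value of joint rail above 0.004 m).
It fails at once if the bar was lifted more than 12 mm or tipped over (height (world z) of bar above 0.012 m or angle between bar's own z axis and vertical above 0.2 rad).
It fails at once if the ledge or its cradle was knocked (over 10 N) (contact force between any of the arm, the fingers and ledge above 10 N).
It fails at once if the tip remover, tub, beaker, ear loop or drops bottle was moved more than 20 mm (distance of any of remover, tub, beaker, loop, drops from where it was at the start of the episode above 0.02 m).
It also fails if it takes over 64 s, if anything falls off the work surface, if the arm or the gripper's body presses on something with over 40 N, if the wrist force passes 120 N, or if a joint passes its speed limit or range.

## Working session

There is one attempt and no reset: what is moved stays moved. The work goes in short steps, Python scripts to look and compute and a tool call to move; the robot and the scene stay as the last step left them, time stands still between calls to the robot, and variables do not carry over. Pictures are saved under pics/ and viewed, at most 10 in all, crops included, and the job is handed in when it is done.

Besides the shell and the picture viewer there is one more tool, called after "Call:" as name(argument=value, ...), one argument or row to a line, values as JSON. apply_moves: Moves the arm, as the interface text tells. Its arguments: {"type":"object","properties":{"moves":{"type":"array"}},"required":["moves"]}

```bash
mkdir -p pics; ls; python3 - <<'E'
from bench import ctrl
import cv2,numpy as np
for n in("side","top"):
    p,d=ctrl.camera(n); cv2.imwrite(f"pics/{n}0.png",p[:,:,::-1]); np.savez(f"{n}0.npz",p=p,d=d)
    c=ctrl.camera_params(n);print(n,c["K"].round(1).tolist(),c["cam_to_world"].round(3).tolist())
print(ctrl.get_obs())
E
```

```text
pics
side [[373.0, 0.0, 252.1], [0.0, 373.0, 193.5], [0.0, 0.0, 1.0]] [[0.689, -0.546, 0.476, 0.002], [-0.724, -0.523, 0.449, -0.544], [0.003, -0.655, -0.756, 0.971], [0.0, 0.0, 0.0, 1.0]]
top [[455.7, 0.0, 255.3], [0.0, 455.7, 195.1], [0.0, 0.0, 1.0]] [[-0.03, -0.986, 0.164, 0.35], [-0.999, 0.026, -0.023, -0.009], [0.018, -0.164, -0.986, 1.397], [0.0, 0.0, 0.0, 1.0]]
{'time_s': 0.1, 'q': array([ 9.93703673e-01,  1.81446798e-01,  1.60788590e+00,  3.70779200e-05,
        1.35378866e+00, -2.06285359e-01]), 'dq': array([-0.00110579, -0.00281658, -0.00147886, -0.00096764,  0.0013575 ,
       -0.00068306]), 'joint_efforts': array([ 5.61821480e-05, -4.45880985e+01, -3.52238166e+01, -2.34260415e-04,
        4.08624241e-03,  3.20646711e-05]), 'eef_pos': array([0.2080602 , 0.53552492, 0.23049614]), 'eef_rot': array([-3.08521639e-04,  1.84347161e-01,  9.82860895e-01, -6.99554185e-04]), 'wrist_force': array([ 0.19439417, -0.51666903,  0.79397596]), 'torque': array([ 0.01669523, -0.02257883, -0.04136705]), 'grasp_force': 0.0, 'opening': 0.9981911104364575}
```

View pics/side0.png

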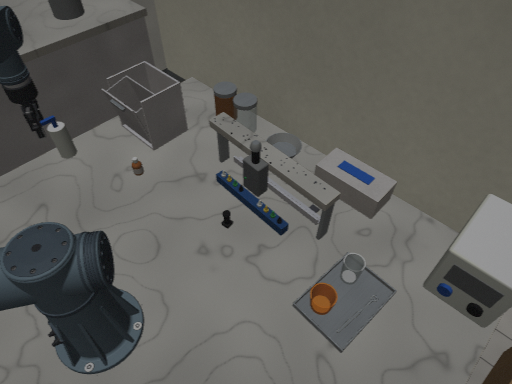

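View pics/top0.png

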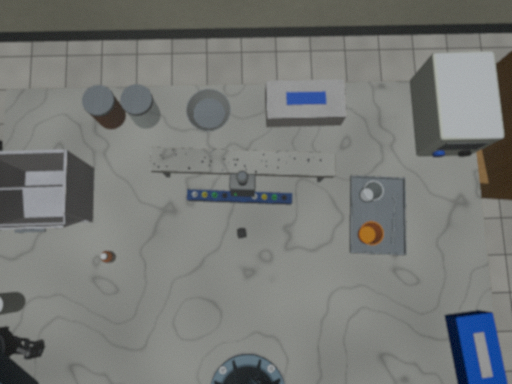

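```bash
cat > h.py <<'E'
from bench import ctrl
import numpy as np,cv2
from scipy.spatial.transform import Rotation as R
def cloud(n,d):
    c=ctrl.camera_params(n);K=c["K"];T=c["cam_to_world"]
    v,u=np.mgrid[:384,:512]
    P=np.stack([(u-K[0,2])/K[0,0]*d,(v-K[1,2])/K[1,1]*d,d],-1)
    return P@T[:3,:3].T+T[:3,3]
E
python3 - <<'E'
from h import *
for n in("side","top"):
    W=cloud(n,np.load(n+"0.npz")["d"])
    for t in("bar","rail","ledge","remover","drops","tray","cradle"):
        for o in ctrl.outline_of(n,t)[:2]:
            r=o["region"]; P=W[r]; P=P[np.isfinite(P).all(1)]
            if len(P)<5: continue
            print(n,t,round(o["score"],2),np.round(o["position"]),r.sum(),"med",np.median(P,0).round(3),"lo",np.percentile(P,3,0).round(3),"hi",np.percentile(P,97,0).round(3))
            if o is not None: np.save(f"m_{n}_{t}.npy",r) if o["score"]>.5 else 0
E
```

```text
side bar 0.56 [253. 200.] 1131 med [ 0.567 -0.014  0.034] lo [ 0.551 -0.153  0.004] hi [0.59  0.147 0.052]
side rail 0.97 [288. 199.] 657 med [ 0.668 -0.087  0.015] lo [ 0.657 -0.204  0.004] hi [0.703 0.176 0.032]
side ledge 0.57 [265. 164.] 4654 med [ 0.623 -0.036  0.197] lo [ 0.565 -0.25   0.022] hi [0.679 0.225 0.24 ]
side remover 0.7 [354. 317.] 154 med [ 0.487 -0.467  0.01 ] lo [ 0.425 -0.48   0.003] hi [ 0.572 -0.456  0.013]
side remover 0.47 [226. 219.] 132 med [ 0.461 -0.003  0.032] lo [ 0.452 -0.011  0.004] hi [0.477 0.014 0.058]
side drops 0.67 [137. 167.] 138 med [0.401 0.39  0.039] lo [0.389 0.381 0.007] hi [0.418 0.404 0.069]
side tray 0.59 [345. 301.] 4165 med [ 0.508 -0.44   0.004] lo [ 0.389 -0.502 -0.001] hi [ 0.624 -0.336  0.018]
side cradle 0.64 [267. 166.] 4696 med [ 0.624 -0.035  0.197] lo [ 0.565 -0.25   0.009] hi [0.68  0.226 0.24 ]
top bar 0.78 [241. 196.] 1135 med [0.569 0.004 0.035] lo [ 0.551 -0.144  0.006] hi [0.594 0.158 0.056]
top bar 0.36 [373. 192.] 424 med [ 0.574 -0.394  0.053] lo [ 0.545 -0.412  0.004] hi [ 0.597 -0.358  0.091]
top ledge 0.63 [239. 163.] 5386 med [ 0.635 -0.003  0.199] lo [ 0.565 -0.24   0.047] hi [0.679 0.227 0.239]
top drops 0.61 [106. 258.] 156 med [0.402 0.395 0.045] lo [0.388 0.385 0.012] hi [0.42  0.413 0.071]
top tray 0.28 [244. 167.] 5266 med [ 0.634 -0.004  0.199] lo [ 0.565 -0.238  0.143] hi [0.676 0.228 0.25 ]
top cradle 0.61 [244. 164.] 5435 med [ 0.635 -0.003  0.199] lo [ 0.566 -0.241  0.004] hi [0.678 0.23  0.23 ]
```

The pictures show the bar (side ≈ (252,200), top ≈ (240,197)) lying just in front of the ledge. The cradle is mid-ledge (255,172), the remover is in front of the bar (227,218), and the drops bottle is at (137,167). Next I'll fit the lines of the bar, rail and ledge.

```bash
cat >> h.py <<'E'
def fit(P,tag):
    # robust x = a + b*y
    y=P[:,1];x=P[:,0];k=np.ones(len(x),bool)
    for _ in range(6):
        b,a=np.polyfit(y[k],x[k],1);r=x-a-b*y;s=max(1.5*np.median(abs(r[k])),.001);k=abs(r-np.median(r[k]))<2*s
    print(tag,"x=%.4f%+.4f*y"%(a,b),"n",k.sum(),"sd %.4f"%r[k].std(),"y",y[k].min().round(3),y[k].max().round(3))
    return a,b
E
python3 - <<'E'
from h import *
for n in("side","top"):
    W=cloud(n,np.load(n+"0.npz")["d"])
    B=W[np.load(f"m_{n}_bar.npy")]
    f=B[(B[:,2]>.008)&(B[:,2]<.03)&(B[:,0]<.58)]
    if len(f)>20: fit(f,n+" bar front")
    t=B[(B[:,2]>.033)&(B[:,2]<.039)]; a,b=fit(t,n+" bar top")
    r=t[:,0]-a-b*t[:,1]; print("top spread",np.percentile(r,[2,98]).round(4),"y ends",np.percentile(t[:,1],[0,1,99,100]).round(4))
    L=W.reshape(-1,3); t=L[(abs(L[:,2]-.2)<.006)&(abs(L[:,1])<.28)&(L[:,0]>.5)&(L[:,0]<.72)]
    a,b=fit(t,n+" ledge top"); r=t[:,0]-a-b*t[:,1]; print(np.percentile(r,[2,98]).round(4),"y",np.percentile(t[:,1],[.5,99.5]).round(4))
    f=L[(L[:,2]>.175)&(L[:,2]<.192)&(abs(L[:,1])<.25)&(abs(L[:,1])>.05)&(L[:,0]>.57)&(L[:,0]<.65)]
    if len(f)>20: fit(f,n+" ledge front")
    c=L[(L[:,2]>.09)&(L[:,2]<.165)&(abs(L[:,1])<.06)&(L[:,0]>.5)&(L[:,0]<.62)]
    if len(c)>20: print(n,"cradle",np.percentile(c,[3,97],axis=0).round(3).tolist())
W=cloud("side",np.load("side0.npz")["d"]);Rr=W[np.load("m_side_rail.npy")]
for lo,hi in((.008,.018),(.018,.028)): fit(Rr[(Rr[:,2]>lo)&(Rr[:,2]<hi)],"rail")
E
```

```text
side bar front x=0.5597+0.0626*y n 254 sd 0.0009 y -0.153 0.162
side bar top x=0.5723+0.0544*y n 468 sd 0.0095 y -0.154 0.163
top spread [-0.014   0.0178] y ends [-0.1542 -0.1513  0.1595  0.1635]
side ledge top x=0.6403+0.0569*y n 2476 sd 0.0203 y -0.258 0.244
[-0.0675  0.0327] y [-0.2561  0.2369]
side ledge front x=0.6111+0.0559*y n 362 sd 0.0009 y -0.25 0.24
side cradle [[0.564, -0.041, 0.092], [0.602, 0.025, 0.163]]
top bar front x=0.5577+0.0630*y n 103 sd 0.0005 y -0.146 0.164
top bar top x=0.5717+0.0629*y n 579 sd 0.0098 y -0.152 0.166
top spread [-0.014   0.0171] y ends [-0.1523 -0.149   0.1656  0.1663]
top ledge top x=0.6403+0.0558*y n 4342 sd 0.0195 y -0.257 0.244
[-0.0663  0.0322] y [-0.253   0.2407]
top ledge front x=0.6096+0.0569*y n 181 sd 0.0005 y -0.247 0.242
top cradle [[0.562, -0.034, 0.093], [0.567, 0.03, 0.162]]
rail x=0.6799+0.0468*y n 211 sd 0.0138 y -0.209 0.189
rail x=0.6686+0.0564*y n 117 sd 0.0009 y -0.21 0.188
```

Call:
apply_moves(
  moves=[
    {"jaw":0,"offset":[-37,-32,0],"rot":[0,0,0]},
    {"jaw":0,"offset":[-37,-32,0],"rot":[0,0,0]},
    {"jaw":0,"offset":[-37,-32,0],"rot":[0,0,0]},
    {"jaw":0,"offset":[-37,-32,0],"rot":[0,0,0]},
    {"jaw":0,"offset":[-37,-32,0],"rot":[0,0,0]},
  ],
)

```text
time_s: 1.42
eef_pos: [0.3234, 0.3185, 0.2315]
eef_rot: [0.0, 0.184, 0.983, 0.0]
wrist_force: [1.2, 0.6, 0.1]
opening: -0.001
grasp_force: 0.0
```

Call:
apply_moves(
  moves=[
    {"jaw":0,"offset":[-37,-32,0],"rot":[0,0,0]},
    {"jaw":0,"offset":[-37,-32,0],"rot":[0,0,0]},
    {"jaw":0,"offset":[-37,-32,0],"rot":[0,0,0]},
    {"jaw":0,"offset":[-37,-32,0],"rot":[0,0,0]},
    {"jaw":0,"offset":[-37,-32,0],"rot":[0,0,0]},
  ],
)

```text
time_s: 2.05
eef_pos: [0.4379, 0.1021, 0.2316]
eef_rot: [0.0, 0.184, 0.983, 0.0]
wrist_force: [0.8, 1.0, -0.4]
opening: 0.001
grasp_force: 0.0
```

Call:
apply_moves(
  moves=[
    {"jaw":0,"offset":[0,0,0],"rot":[0,0,-9]},
    {"jaw":0,"offset":[0,0,0],"rot":[0,0,-9]},
    {"jaw":0,"offset":[0,0,0],"rot":[0,-10,0]},
    {"jaw":0,"offset":[0,0,0],"rot":[0,-10,0]},
    {"jaw":0,"offset":[0,0,0],"rot":[0,-10,0]},
  ],
)

```text
time_s: 2.68
eef_pos: [0.4377, 0.1036, 0.2321]
eef_rot: [0.262, 0.027, 0.965, -0.007]
wrist_force: [-0.2, 0.1, 0.4]
opening: 0.002
grasp_force: 0.0
```

Call:
apply_moves(
  moves=[
    {"jaw":0,"offset":[0,0,0],"rot":[0,-10,0]},
    {"jaw":0,"offset":[0,0,0],"rot":[0,0,0]},
    {"jaw":0,"offset":[0,0,0],"rot":[0,0,0]},
    {"jaw":0,"offset":[0,0,0],"rot":[0,0,0]},
    {"jaw":0,"offset":[0,0,0],"rot":[0,0,0]},
  ],
)

```text
time_s: 3.3
eef_pos: [0.4383, 0.1034, 0.2322]
eef_rot: [0.342, 0.027, 0.939, -0.01]
wrist_force: [0.6, 0.1, 0.1]
opening: 0.004
grasp_force: 0.0
```

```bash
cat >> h.py <<'E'
B=np.array([[.9984,-.0564,0],[.0564,.9984,0],[0,0,1]])  # rows n,l,up
O=np.array([.668,-.008,0])
def st():
    o=ctrl.get_obs();q=o["eef_rot"];M=R.from_quat([q[1],q[2],q[3],q[0]]).as_matrix()
    print("t",o["time_s"],"tcp",o["eef_pos"].round(4),"rail-frame mm",(B@(o["eef_pos"]-O)*1e3).round(1),"F rail",(B@o["wrist_force"]).round(2),"q",o["q"].round(2),"open",round(o["opening"],2))
    print("tool axes in rail frame\n",(B@M).round(3))
    return o,M
E
python3 -c "
from h import *
st()"
```

```text
t 3.3 tcp [0.4383 0.1034 0.2322] rail-frame mm [-235.6   98.3  232.2] F rail [0.61 0.14 0.15] q [-0.01 -0.61  2.4  -0.05  0.65 -1.5 ] open 0.0
tool axes in rail frame
 [[-0.766  0.001  0.643]
 [ 0.001  1.    -0.   ]
 [-0.643  0.    -0.766]]
```

Call:
apply_moves(
  moves=[
    {"jaw":0,"offset":[14,-1,45],"rot":[0,0,0]},
    {"jaw":0,"offset":[14,0,45],"rot":[0,0,0]},
    {"jaw":0,"offset":[14,0,45],"rot":[0,0,0]},
    {"jaw":0,"offset":[14,0,45],"rot":[0,0,0]},
    {"jaw":0,"offset":[14,0,44],"rot":[0,0,0]},
  ],
)

```text
time_s: 3.92
eef_pos: [0.5291, 0.0945, 0.0316]
eef_rot: [0.322, 0.026, 0.946, -0.006]
wrist_force: [0.4, -0.8, 0.2]
opening: -0.005
grasp_force: 0.0
```

```bash
python3 - <<'E'
from h import *
st()
p,d=ctrl.camera("side");cv2.imwrite("pics/side1.png",cv2.resize(p[120:260,160:360],None,fx=4,fy=4)[:,:,::-1])
E
```

```text
t 3.925 tcp [0.5291 0.0945 0.0316] rail-frame mm [-144.5   94.5   31.6] F rail [ 0.43 -0.77  0.25] q [-0.04  0.19  2.29 -0.5   0.   -1.06] open -0.0
tool axes in rail frame
 [[-0.792 -0.004  0.611]
 [-0.     1.     0.007]
 [-0.611  0.006 -0.792]]
```

View pics/side1.png

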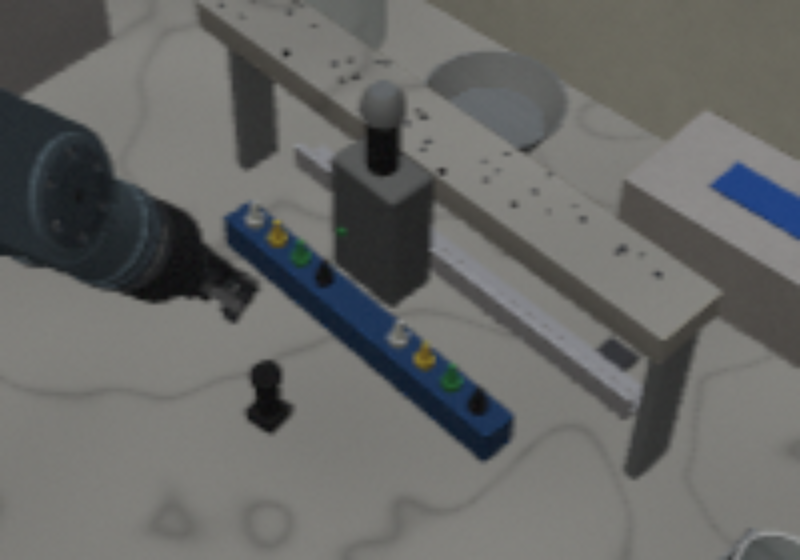

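Call:
apply_moves(
  moves=[
    {"jaw":0,"offset":[0,5,0],"rot":[0,5,0]},
    {"jaw":0,"offset":[0,0,0],"rot":[0,0,0]},
    {"jaw":0,"offset":[0,0,0],"rot":[0,0,0]},
    {"jaw":0,"offset":[0,0,0],"rot":[0,0,0]},
    {"jaw":0,"offset":[0,0,0],"rot":[0,0,0]},
  ],
)

```text
time_s: 4.6
eef_pos: [0.531, 0.093, 0.036]
eef_rot: [0.302, 0.028, 0.953, -0.012]
wrist_force: [0.3, 0.1, -0.2]
opening: 0.002
grasp_force: 0.0
```

```bash
python3 -c "
from h import *
st()"
```

```text
t 4.6 tcp [0.531 0.093 0.036] rail-frame mm [-142.5   93.1   36. ] F rail [ 0.29  0.09 -0.23] q [-0.03  0.18  2.26 -0.22  0.09 -1.33] open 0.0
tool axes in rail frame
 [[-0.818  0.004  0.576]
 [ 0.     1.    -0.007]
 [-0.576 -0.006 -0.818]]
```

Call:
apply_moves(
  moves=[
    {"jaw":0,"offset":[0,0,0],"rot":[0,5,0]},
    {"jaw":0,"offset":[-0.5,2,9],"rot":[0,0,0]},
    {"jaw":0,"offset":[0,2,9],"rot":[0,0,0]},
    {"jaw":0,"offset":[0,2,7],"rot":[0,0,0]},
    {"jaw":0,"offset":[0,0,0],"rot":[0,0,0]},
  ],
)

```text
time_s: 5.22
eef_pos: [0.5436, 0.0983, 0.0131]
eef_rot: [0.259, 0.028, 0.965, -0.011]
wrist_force: [0.6, -0.0, -0.4]
opening: -0.003
grasp_force: 0.0
```

```bash
python3 -c "
from h import *
st()"
```

```text
t 5.225 tcp [0.5436 0.0983 0.0131] rail-frame mm [-130.2   99.1   13.1] F rail [ 0.62 -0.   -0.38] q [-0.02  0.26  2.17 -0.14  0.18 -1.41] open -0.0
tool axes in rail frame
 [[-0.866  0.004  0.5  ]
 [ 0.     1.    -0.007]
 [-0.5   -0.006 -0.866]]
```

Call:
apply_moves(
  moves=[
    {"jaw":0,"offset":[-5.2,0,3],"rot":[0,0,0]},
    {"jaw":0,"offset":[-5.2,0,3],"rot":[0,0,0]},
    {"jaw":0,"offset":[-5.2,0,3],"rot":[0,0,0]},
    {"jaw":0,"offset":[-5.2,0,3],"rot":[0,0,0]},
    {"jaw":0,"offset":[-5.2,0,3],"rot":[0,0,0]},
  ],
)

```text
time_s: 5.85
eef_pos: [0.5749, 0.0962, 0.0146]
eef_rot: [0.26, 0.029, 0.965, -0.011]
wrist_force: [-2.6, 0.4, 1.1]
opening: -0.0
grasp_force: 1.2
```

```bash
cat >> h.py <<'E'
def bar(n="side"):
    p,d=ctrl.camera(n);W=cloud(n,d);o=ctrl.outline_of(n,"bar")
    if not o: print("no bar");return p
    C=(W[o[0]["region"]]-O)@B.T
    f=C[(C[:,2]>.008)&(C[:,2]<.03)]
    # blue only
    h=cv2.cvtColor(p,cv2.COLOR_RGB2HSV)[o[0]["region"]][(C[:,2]>.008)&(C[:,2]<.03)]
    f=f[(h[:,0]>100)&(h[:,0]<125)&(h[:,1]>100)]
    a,b=fit(f,"bar front rail-frame n=")
    print(n,round(o[0]["score"],2),"gap left/mid/right mm",[round(-(a+b*l)*1e3-32,1) for l in(.16,.01,-.14)],"l ends",np.percentile(C[:,1],[1,99]).round(3))
    return p
E
python3 -c "
from h import *
st();bar()"
```

```text
t 5.85 tcp [0.5749 0.0962 0.0146] rail-frame mm [-98.8  98.8  14.6] F rail [-2.62  0.27  1.14] q [-0.02  0.31  2.1  -0.11  0.21 -1.43] open -0.0
tool axes in rail frame
 [[-0.865  0.004  0.502]
 [ 0.001  1.    -0.007]
 [-0.502 -0.006 -0.865]]
bar front rail-frame n= x=-0.0978+0.0896*y n 201 sd 0.0009 y -0.15 0.131
side 0.86 gap left/mid/right mm [np.float64(51.4), np.float64(64.9), np.float64(78.3)] l ends [-0.153  0.154]
```

Call:
apply_moves(
  moves=[
    {"jaw":0,"offset":[34,0,-20],"rot":[0,0,0]},
    {"jaw":0,"offset":[-22.5,0,-39],"rot":[0,0,0]},
    {"jaw":0,"offset":[-22.5,0,-39],"rot":[0,0,0]},
    {"jaw":0,"offset":[0,-50,0],"rot":[0,0,0]},
    {"jaw":0,"offset":[0,-50,0],"rot":[0,0,0]},
  ],
)

```text
time_s: 6.58
eef_pos: [0.5298, -0.0011, 0.1071]
eef_rot: [0.262, 0.027, 0.965, -0.011]
wrist_force: [0.2, 0.2, 1.0]
opening: 0.001
grasp_force: 0.0
```

Call:
apply_moves(
  moves=[
    {"jaw":0,"offset":[0,-50,0],"rot":[0,0,0]},
    {"jaw":0,"offset":[0,-50,0],"rot":[0,0,0]},
    {"jaw":0,"offset":[0,0,0],"rot":[0,0,0]},
    {"jaw":0,"offset":[22.5,0,39],"rot":[0,0,0]},
    {"jaw":0,"offset":[0,0,0],"rot":[0,0,0]},
  ],
)

```text
time_s: 7.2
eef_pos: [0.52, -0.098, 0.0572]
eef_rot: [0.256, 0.029, 0.966, -0.008]
wrist_force: [-1.2, 0.6, -0.3]
opening: 0.0
grasp_force: 0.0
```

```bash
python3 -c "
from h import *
st();bar()"
```

```text
t 7.2 tcp [ 0.52   -0.098   0.0572] rail-frame mm [-142.7  -98.2   57.2] F rail [-1.2   0.49 -0.34] q [-0.56  0.09  2.24  0.62  0.42 -2.59] open 0.0
tool axes in rail frame
 [[-0.869  0.004  0.495]
 [ 0.003  1.    -0.003]
 [-0.495 -0.001 -0.869]]
bar front rail-frame n= x=-0.0973+0.0915*y n 73 sd 0.0010 y -0.15 -0.046
side 0.62 gap left/mid/right mm [np.float64(50.7), np.float64(64.4), np.float64(78.1)] l ends [-0.153  0.084]
```

Call:
apply_moves(
  moves=[
    {"jaw":0,"offset":[21.5,0,37.5],"rot":[0,0,0]},
    {"jaw":0,"offset":[-17.3,0,10],"rot":[0,0,0]},
    {"jaw":0,"offset":[-10.4,0,6],"rot":[0,0,0]},
    {"jaw":0,"offset":[-10.4,0,6],"rot":[0,0,0]},
    {"jaw":0,"offset":[-8.7,0,5],"rot":[0,0,0]},
  ],
)

```text
time_s: 7.92
eef_pos: [0.5788, -0.1039, 0.02]
eef_rot: [0.261, 0.028, 0.965, -0.011]
wrist_force: [-2.3, 0.5, 0.8]
opening: 0.002
grasp_force: 1.0
```

```bash
python3 -c "
from h import *
st();bar()"
```

```text
t 7.925 tcp [ 0.5788 -0.1039  0.02  ] rail-frame mm [ -83.7 -100.8   20. ] F rail [-2.32  0.33  0.85] q [-0.5   0.3   2.1   0.71  0.33 -2.64] open 0.0
tool axes in rail frame
 [[-0.864  0.003  0.504]
 [-0.001  1.    -0.007]
 [-0.504 -0.007 -0.864]]
bar front rail-frame n= x=-0.1035-0.2373*y n 30 sd 0.0022 y -0.151 -0.123
side 0.8 gap left/mid/right mm [np.float64(109.4), np.float64(73.8), np.float64(38.2)] l ends [-0.152 -0.071]
```

Call:
apply_moves(
  moves=[
    {"jaw":0,"offset":[52,0,-30],"rot":[0,0,0]},
    {"jaw":0,"offset":[-22.5,0,-39],"rot":[0,0,0]},
    {"jaw":0,"offset":[-22.5,0,-39],"rot":[0,0,0]},
    {"jaw":0,"offset":[0,50,0],"rot":[0,0,0]},
    {"jaw":0,"offset":[0,50,0],"rot":[0,0,0]},
  ],
)

```text
time_s: 8.65
eef_pos: [0.5238, -0.0001, 0.1094]
eef_rot: [0.262, 0.03, 0.965, -0.011]
wrist_force: [0.1, -0.1, -1.6]
opening: -0.001
grasp_force: 0.0
```

Call:
apply_moves(
  moves=[
    {"jaw":0,"offset":[0,50,0],"rot":[0,0,0]},
    {"jaw":0,"offset":[0,50,0],"rot":[0,0,0]},
    {"jaw":0,"offset":[0,0,0],"rot":[0,0,0]},
    {"jaw":0,"offset":[22.5,0,39],"rot":[0,0,0]},
    {"jaw":0,"offset":[0,0,0],"rot":[0,0,0]},
  ],
)

```text
time_s: 9.28
eef_pos: [0.5258, 0.0987, 0.0581]
eef_rot: [0.256, 0.029, 0.966, -0.011]
wrist_force: [-0.4, -0.4, -0.1]
opening: 0.002
grasp_force: 0.0
```

```bash
python3 -c "
from h import *
st();bar();bar('top')"
```

```text
t 9.275 tcp [0.5258 0.0987 0.0581] rail-frame mm [-148.    98.5   58.1] F rail [-0.4  -0.43 -0.06] q [-0.02  0.11  2.21 -0.09  0.3  -1.46] open 0.0
tool axes in rail frame
 [[-0.869  0.005  0.495]
 [ 0.001  1.    -0.008]
 [-0.495 -0.007 -0.869]]
bar front rail-frame n= x=-0.0798-0.0657*y n 270 sd 0.0009 y -0.152 0.164
side 0.9 gap left/mid/right mm [np.float64(58.3), np.float64(48.4), np.float64(38.6)] l ends [-0.152  0.163]
bar front rail-frame n= x=-0.0690-0.0843*y n 10 sd 0.0103 y -0.137 0.158
top 0.7 gap left/mid/right mm [np.float64(50.5), np.float64(37.9), np.float64(25.3)] l ends [-0.146  0.169]
```

Call:
apply_moves(
  moves=[
    {"jaw":0,"offset":[23,0,40],"rot":[0,0,0]},
    {"jaw":0,"offset":[-40,0,23],"rot":[0,0,0]},
    {"jaw":0,"offset":[-9.8,0,5.7],"rot":[0,0,0]},
    {"jaw":0,"offset":[-9.8,0,5.7],"rot":[0,0,0]},
    {"jaw":0,"offset":[-9.8,0,5.7],"rot":[0,0,0]},
  ],
)

```text
time_s: 10.1
eef_pos: [0.6093, 0.0942, 0.0162]
eef_rot: [0.26, 0.029, 0.965, -0.011]
wrist_force: [-2.5, 0.4, 0.8]
opening: 0.001
grasp_force: 1.2
```

```bash
python3 -c "
from h import *
st();bar()"
```

```text
t 10.1 tcp [0.6093 0.0942 0.0162] rail-frame mm [-64.4  98.7  16.2] F rail [-2.56  0.24  0.82] q [-0.03  0.36  2.02 -0.09  0.24 -1.45] open 0.0
tool axes in rail frame
 [[-0.865  0.004  0.502]
 [ 0.001  1.    -0.007]
 [-0.502 -0.006 -0.865]]
bar front rail-frame n= x=-0.0617+0.0703*y n 138 sd 0.0010 y -0.152 0.106
side 0.86 gap left/mid/right mm [np.float64(18.4), np.float64(29.0), np.float64(39.5)] l ends [-0.153  0.161]
```

Call:
apply_moves(
  moves=[
    {"jaw":0,"offset":[34.6,0,-20],"rot":[0,0,0]},
    {"jaw":0,"offset":[34.6,0,-20],"rot":[0,0,0]},
    {"jaw":0,"offset":[-22.5,0,-39],"rot":[0,0,0]},
    {"jaw":0,"offset":[-22.5,0,-39],"rot":[0,0,0]},
    {"jaw":0,"offset":[0,-50,0],"rot":[0,0,0]},
  ],
)

```text
time_s: 10.82
eef_pos: [0.5294, 0.0518, 0.1111]
eef_rot: [0.265, 0.025, 0.964, -0.01]
wrist_force: [1.1, -1.0, -0.9]
opening: -0.003
grasp_force: 0.0
```

Call:
apply_moves(
  moves=[
    {"jaw":0,"offset":[0,-50,0],"rot":[0,0,0]},
    {"jaw":0,"offset":[0,-50,0],"rot":[0,0,0]},
    {"jaw":0,"offset":[0,-50,0],"rot":[0,0,0]},
    {"jaw":0,"offset":[22.5,0,39],"rot":[0,0,0]},
    {"jaw":0,"offset":[23.5,0,40.5],"rot":[0,0,0]},
  ],
)

```text
time_s: 11.45
eef_pos: [0.5179, -0.1028, 0.0152]
eef_rot: [0.261, 0.03, 0.965, -0.013]
wrist_force: [0.7, 0.8, -0.2]
opening: 0.002
grasp_force: 0.0
```

```bash
python3 -c "
from h import *
st();bar()"
```

```text
t 11.45 tcp [ 0.5179 -0.1028  0.0152] rail-frame mm [-144.6 -103.1   15.2] F rail [ 0.68  0.86 -0.24] q [-0.57  0.2   2.25  0.86  0.32 -2.86] open 0.0
tool axes in rail frame
 [[-0.864  0.007  0.504]
 [ 0.002  1.    -0.011]
 [-0.504 -0.009 -0.864]]
bar front rail-frame n= x=-0.0604+0.0819*y n 179 sd 0.0010 y -0.149 0.167
side 0.6 gap left/mid/right mm [np.float64(15.3), np.float64(27.6), np.float64(39.9)] l ends [-0.153  0.163]
```

Call:
apply_moves(
  moves=[
    {"jaw":0,"offset":[-48.5,0,28],"rot":[0,0,0]},
    {"jaw":0,"offset":[-10.4,0,6],"rot":[0,0,0]},
    {"jaw":0,"offset":[-10.4,0,6],"rot":[0,0,0]},
    {"jaw":0,"offset":[-8.7,0,5],"rot":[0,0,0]},
    {"jaw":0,"offset":[0,0,0],"rot":[0,0,0]},
  ],
)

```text
time_s: 12.18
eef_pos: [0.6084, -0.1063, 0.017]
eef_rot: [0.261, 0.028, 0.965, -0.011]
wrist_force: [-0.2, 0.6, -0.6]
opening: 0.004
grasp_force: 0.0
```

```bash
python3 -c "
from h import *
st();p=bar()
cv2.imwrite('pics/side2.png',cv2.resize(p[120:260,160:360],None,fx=4,fy=4)[:,:,::-1])"
```

```text
t 12.175 tcp [ 0.6084 -0.1063  0.017 ] rail-frame mm [ -53.9 -101.5   17. ] F rail [-0.28  0.61 -0.64] q [-0.47  0.35  2.03  0.65  0.33 -2.55] open 0.0
tool axes in rail frame
 [[-0.864  0.004  0.504]
 [-0.     1.    -0.008]
 [-0.504 -0.007 -0.864]]Traceback (most recent call last):
  File "<string>", line 3, in <module>
    st();p=bar()
           ~~~^^
  File "h.py", line 31, in bar
    a,b=fit(f,"bar front rail-frame n=")
        ~~~^^^^^^^^^^^^^^^^^^^^^^^^^^^^^
  File "h.py", line 13, in fit
    b,a=np.polyfit(y[k],x[k],1);r=x-a-b*y;s=max(1.5*np.median(abs(r[k])),.001);k=abs(r-np.median(r[k]))<2*s
        ~~~~~~~~~~^^^^^^^^^^^^^
    raise TypeError("expected non-empty vector for x")
TypeError: expected non-empty vector for x
```

Call:
apply_moves(
  moves=[
    {"jaw":0,"offset":[39,0,-22.5],"rot":[0,0,0]},
    {"jaw":0,"offset":[39,0,-22.5],"rot":[0,0,0]},
    {"jaw":0,"offset":[-22.5,0,-39],"rot":[0,0,0]},
    {"jaw":0,"offset":[-22.5,0,-39],"rot":[0,0,0]},
    {"jaw":0,"offset":[0,50,0],"rot":[0,0,0]},
  ],
)

```text
time_s: 12.9
eef_pos: [0.5235, -0.0544, 0.1103]
eef_rot: [0.264, 0.031, 0.964, -0.014]
wrist_force: [-0.6, 0.9, 0.0]
opening: -0.002
grasp_force: 0.0
```

Call:
apply_moves(
  moves=[
    {"jaw":0,"offset":[0,50,0],"rot":[0,0,0]},
    {"jaw":0,"offset":[0,50,0],"rot":[0,0,0]},
    {"jaw":0,"offset":[0,50,0],"rot":[0,0,0]},
    {"jaw":0,"offset":[22.5,0,39],"rot":[0,0,0]},
    {"jaw":0,"offset":[23,0,40],"rot":[0,0,0]},
  ],
)

```text
time_s: 13.52
eef_pos: [0.5299, 0.1, 0.0128]
eef_rot: [0.261, 0.028, 0.965, -0.01]
wrist_force: [1.4, -0.3, -0.2]
opening: 0.004
grasp_force: 0.0
```

```bash
python3 -c "
from h import *
st();p=bar()
cv2.imwrite('pics/side2.png',cv2.resize(p[120:260,160:360],None,fx=4,fy=4)[:,:,::-1])"
```

```text
t 13.525 tcp [0.5299 0.1    0.0128] rail-frame mm [-143.9  100.    12.8] F rail [ 1.45 -0.24 -0.23] q [-0.02  0.24  2.21 -0.15  0.17 -1.39] open 0.0
tool axes in rail frame
 [[-0.863  0.002  0.504]
 [-0.001  1.    -0.006]
 [-0.504 -0.006 -0.863]]
bar front rail-frame n= x=-0.0470-0.0365*y n 208 sd 0.0011 y -0.15 0.168
side 0.78 gap left/mid/right mm [np.float64(20.9), np.float64(15.4), np.float64(9.9)] l ends [-0.15   0.166]
```

View pics/side2.png

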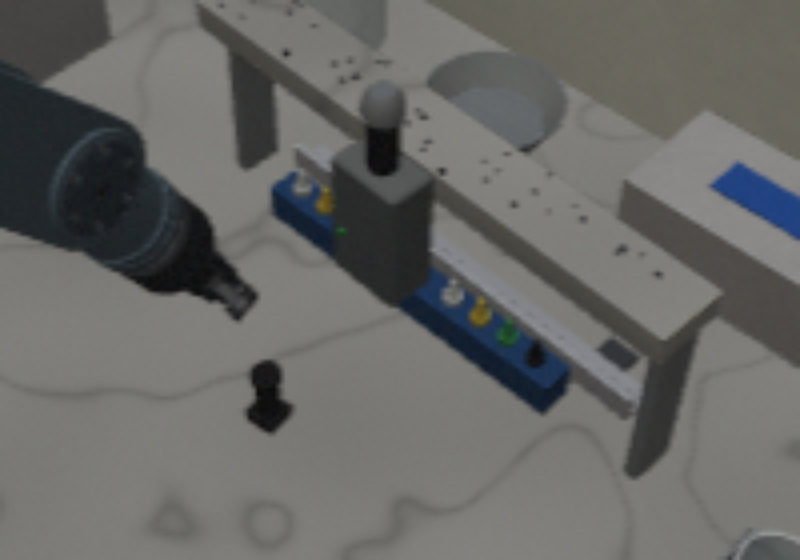

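Call:
apply_moves(
  moves=[
    {"jaw":0,"offset":[-52,0,30],"rot":[0,0,0]},
    {"jaw":0,"offset":[-13.9,0,8],"rot":[0,0,0]},
    {"jaw":0,"offset":[-6.9,0,4],"rot":[0,0,0]},
    {"jaw":0,"offset":[-6.9,0,4],"rot":[0,0,0]},
    {"jaw":0,"offset":[-5.2,0,3],"rot":[0,0,0]},
  ],
)

```text
time_s: 14.25
eef_pos: [0.627, 0.0927, 0.0132]
eef_rot: [0.26, 0.029, 0.965, -0.011]
wrist_force: [-2.7, 0.7, 2.3]
opening: 0.006
grasp_force: 1.3
```

```bash
python3 -c "
from h import *
st();p=bar()"
```

```text
t 14.25 tcp [0.627  0.0927 0.0132] rail-frame mm [-46.6  98.2  13.2] F rail [-2.72  0.52  2.32] q [-0.03  0.39  1.98 -0.09  0.24 -1.46] open 0.01
tool axes in rail frame
 [[-0.865  0.004  0.502]
 [ 0.001  1.    -0.007]
 [-0.502 -0.006 -0.865]]
bar front rail-frame n= x=-0.0400+0.0194*y n 135 sd 0.0009 y -0.151 0.003
side 0.67 gap left/mid/right mm [np.float64(4.9), np.float64(7.8), np.float64(10.7)] l ends [-0.152  0.144]
```

Call:
apply_moves(
  moves=[
    {"jaw":0,"offset":[-2.6,0,1.5],"rot":[0,0,0]},
    {"jaw":0,"offset":[0,0,0],"rot":[0,0,0]},
    {"jaw":0,"offset":[41.6,0,-24],"rot":[0,0,0]},
    {"jaw":0,"offset":[41.6,0,-24],"rot":[0,0,0]},
    {"jaw":0,"offset":[-22.5,0,-39],"rot":[0,0,0]},
  ],
)

```text
time_s: 14.98
eef_pos: [0.5264, 0.099, 0.0521]
eef_rot: [0.253, 0.028, 0.967, -0.011]
wrist_force: [2.1, 1.3, 1.2]
opening: -0.003
grasp_force: 0.0
```

Call:
apply_moves(
  moves=[
    {"jaw":0,"offset":[-22.5,0,-39],"rot":[0,0,0]},
    {"jaw":0,"offset":[0,-50,0],"rot":[0,0,0]},
    {"jaw":0,"offset":[0,-50,0],"rot":[0,0,0]},
    {"jaw":0,"offset":[0,-50,0],"rot":[0,0,0]},
    {"jaw":0,"offset":[0,-50,0],"rot":[0,0,0]},
  ],
)

```text
time_s: 15.6
eef_pos: [0.5222, -0.1026, 0.1045]
eef_rot: [0.261, 0.029, 0.965, -0.011]
wrist_force: [1.3, 0.1, -0.4]
opening: -0.004
grasp_force: 0.0
```

Call:
apply_moves(
  moves=[
    {"jaw":0,"offset":[22.5,0,39],"rot":[0,0,0]},
    {"jaw":0,"offset":[22.5,0,39],"rot":[0,0,0]},
    {"jaw":0,"offset":[0,0,0],"rot":[0,0,0]},
    {"jaw":0,"offset":[-34.6,0,20],"rot":[0,0,0]},
    {"jaw":0,"offset":[0,0,0],"rot":[0,0,0]},
  ],
)

```text
time_s: 16.23
eef_pos: [0.5663, -0.1052, 0.0176]
eef_rot: [0.262, 0.028, 0.964, -0.012]
wrist_force: [0.5, -0.5, 0.0]
opening: -0.002
grasp_force: 0.0
```

```bash
python3 -c "
from h import *
st();p=bar()"
```

```text
t 16.225 tcp [ 0.5663 -0.1052  0.0176] rail-frame mm [ -96.  -102.8   17.6] F rail [ 0.51 -0.43  0.01] q [-0.51  0.28  2.14  0.76  0.32 -2.7 ] open -0.0
tool axes in rail frame
 [[-0.862  0.004  0.507]
 [-0.002  1.    -0.01 ]
 [-0.507 -0.009 -0.862]]
bar front rail-frame n= x=-0.0375+0.0350*y n 136 sd 0.0010 y -0.15 0.004
side 0.94 gap left/mid/right mm [np.float64(-0.1), np.float64(5.1), np.float64(10.4)] l ends [-0.151  0.002]
```

Call:
apply_moves(
  moves=[
    {"jaw":0,"offset":[-32.5,0,22],"rot":[0,0,0]},
    {"jaw":0,"offset":[-3.5,0,2],"rot":[0,0,0]},
    {"jaw":0,"offset":[-1.7,0,1],"rot":[0,0,0]},
    {"jaw":0,"offset":[-1.7,0,1],"rot":[0,0,0]},
    {"jaw":0,"offset":[-1.7,0,1],"rot":[0,0,0]},
  ],
)

```text
time_s: 16.95
eef_pos: [0.6106, -0.1066, 0.011]
eef_rot: [0.259, 0.029, 0.965, -0.011]
wrist_force: [-0.4, -0.3, -0.5]
opening: -0.0
grasp_force: 0.0
```

Call:
apply_moves(
  moves=[
    {"jaw":0,"offset":[-0.9,0,0.5],"rot":[0,0,0]},
    {"jaw":0,"offset":[-0.9,0,0.5],"rot":[0,0,0]},
    {"jaw":0,"offset":[-0.9,0,0.5],"rot":[0,0,0]},
    {"jaw":0,"offset":[0,0,0],"rot":[0,0,0]},
    {"jaw":0,"offset":[0,0,0],"rot":[0,0,0]},
  ],
)

```text
time_s: 17.58
eef_pos: [0.6142, -0.1069, 0.011]
eef_rot: [0.26, 0.029, 0.965, -0.011]
wrist_force: [-0.9, -0.2, -0.6]
opening: -0.001
grasp_force: 0.4
```

```bash
python3 -c "
from h import *
st()"
```

```text
t 17.575 tcp [ 0.6142 -0.1069  0.011 ] rail-frame mm [ -48.1 -101.8   11. ] F rail [-0.9  -0.28 -0.57] q [-0.46  0.38  2.01  0.65  0.32 -2.55] open -0.0
tool axes in rail frame
 [[-0.865  0.005  0.502]
 [ 0.001  1.    -0.007]
 [-0.502 -0.006 -0.865]]
```

Call:
apply_moves(
  moves=[
    {"jaw":0,"offset":[-0.9,0,0.5],"rot":[0,0,0]},
    {"jaw":0,"offset":[-0.9,0,0.5],"rot":[0,0,0]},
    {"jaw":0,"offset":[-0.9,0,0.5],"rot":[0,0,0]},
    {"jaw":0,"offset":[-0.9,0,0.5],"rot":[0,0,0]},
    {"jaw":0,"offset":[0,0,0],"rot":[0,0,0]},
  ],
)

```text
time_s: 18.2
eef_pos: [0.6185, -0.1071, 0.0112]
eef_rot: [0.26, 0.029, 0.965, -0.011]
wrist_force: [-0.5, -0.3, -0.8]
opening: 0.0
grasp_force: 0.3
```

Call:
apply_moves(
  moves=[
    {"jaw":0,"offset":[-0.9,0,0.5],"rot":[0,0,0]},
    {"jaw":0,"offset":[0,0,0],"rot":[0,0,0]},
    {"jaw":0,"offset":[0,0,0],"rot":[0,0,0]},
    {"jaw":0,"offset":[0,0,0],"rot":[0,0,0]},
    {"jaw":0,"offset":[0,0,0],"rot":[0,0,0]},
  ],
)

```text
time_s: 18.82
eef_pos: [0.6195, -0.1073, 0.0113]
eef_rot: [0.26, 0.029, 0.965, -0.011]
wrist_force: [0.9, 0.7, -1.4]
opening: 0.001
grasp_force: 0.2
```

Call:
apply_moves(
  moves=[
    {"jaw":0,"offset":[-0.4,0,0.3],"rot":[0,0,0]},
    {"jaw":0,"offset":[0,0,0],"rot":[0,0,0]},
    {"jaw":0,"offset":[-0.4,0,0.3],"rot":[0,0,0]},
    {"jaw":0,"offset":[0,0,0],"rot":[0,0,0]},
    {"jaw":0,"offset":[0,0,0],"rot":[0,0,0]},
  ],
)

```text
time_s: 19.45
eef_pos: [0.6205, -0.1074, 0.0112]
eef_rot: [0.26, 0.029, 0.965, -0.011]
wrist_force: [-0.9, 0.1, 1.2]
opening: -0.001
grasp_force: 0.7
```

```bash
python3 -c "
from h import *
st();bar();bar('top')"
```

```text
t 19.45 tcp [ 0.6205 -0.1074  0.0112] rail-frame mm [ -41.8 -101.9   11.2] F rail [-0.87  0.05  1.25] q [-0.46  0.38  2.    0.64  0.32 -2.53] open -0.0
tool axes in rail frame
 [[-0.865  0.005  0.502]
 [ 0.001  1.    -0.007]
 [-0.502 -0.006 -0.865]]
bar front rail-frame n= x=-0.0406-0.0701*y n 27 sd 0.0015 y -0.15 -0.105
side 0.56 gap left/mid/right mm [np.float64(19.8), np.float64(9.3), np.float64(-1.3)] l ends [-0.163 -0.071]
bar front rail-frame n= x=-0.0157+0.1734*y n 1 sd 0.0000 y -0.09 -0.09
top 0.51 gap left/mid/right mm [np.float64(-44.1), np.float64(-18.1), np.float64(7.9)] l ends [-0.144  0.165]h.py:13: RankWarning: Polyfit may be poorly conditioned
  b,a=np.polyfit(y[k],x[k],1);r=x-a-b*y;s=max(1.5*np.median(abs(r[k])),.001);k=abs(r-np.median(r[k]))<2*s
h.py:13: RankWarning: Polyfit may be poorly conditioned
  b,a=np.polyfit(y[k],x[k],1);r=x-a-b*y;s=max(1.5*np.median(abs(r[k])),.001);k=abs(r-np.median(r[k]))<2*s
h.py:13: RankWarning: Polyfit may be poorly conditioned
  b,a=np.polyfit(y[k],x[k],1);r=x-a-b*y;s=max(1.5*np.median(abs(r[k])),.001);k=abs(r-np.median(r[k]))<2*s
h.py:13: RankWarning: Polyfit may be poorly conditioned
  b,a=np.polyfit(y[k],x[k],1);r=x-a-b*y;s=max(1.5*np.median(abs(r[k])),.001);k=abs(r-np.median(r[k]))<2*s
h.py:13: RankWarning: Polyfit may be poorly conditioned
  b,a=np.polyfit(y[k],x[k],1);r=x-a-b*y;s=max(1.5*np.median(abs(r[k])),.001);k=abs(r-np.median(r[k]))<2*s
h.py:13: RankWarning: Polyfit may be poorly conditioned
  b,a=np.polyfit(y[k],x[k],1);r=x-a-b*y;s=max(1.5*np.median(abs(r[k])),.001);k=abs(r-np.median(r[k]))<2*s
```

Call:
apply_moves(
  moves=[
    {"jaw":0,"offset":[-0.4,0,0.3],"rot":[0,0,0]},
    {"jaw":0,"offset":[0,0,0],"rot":[0,0,0]},
    {"jaw":0,"offset":[-0.4,0,0.3],"rot":[0,0,0]},
    {"jaw":0,"offset":[0,0,0],"rot":[0,0,0]},
    {"jaw":0,"offset":[0,0,0],"rot":[0,0,0]},
  ],
)

```text
time_s: 20.27
eef_pos: [0.6208, -0.1072, 0.0107]
eef_rot: [0.259, 0.029, 0.965, -0.011]
wrist_force: [-7.6, -1.4, 4.0]
opening: -0.0
grasp_force: 3.7
```

Call:
apply_moves(
  moves=[
    {"jaw":0,"offset":[-0.4,0,0.3],"rot":[0,0,0]},
    {"jaw":0,"offset":[0,0,0],"rot":[0,0,0]},
    {"jaw":0,"offset":[0,0,0],"rot":[0,0,0]},
    {"jaw":0,"offset":[0,0,0],"rot":[0,0,0]},
    {"jaw":0,"offset":[0,0,0],"rot":[0,0,0]},
  ],
)

```text
time_s: 20.9
eef_pos: [0.6209, -0.1071, 0.0105]
eef_rot: [0.259, 0.029, 0.965, -0.01]
wrist_force: [-10.3, -1.4, 6.9]
opening: -0.001
grasp_force: 5.2
```

Call:
apply_moves(
  moves=[
    {"jaw":0,"offset":[17.3,0,-10],"rot":[0,0,0]},
    {"jaw":0,"offset":[35,0,-20],"rot":[0,0,0]},
    {"jaw":0,"offset":[35,0,-20],"rot":[0,0,0]},
    {"jaw":0,"offset":[-22.5,0,-39],"rot":[0,0,0]},
    {"jaw":0,"offset":[-22.5,0,-39],"rot":[0,0,0]},
  ],
)

```text
time_s: 21.52
eef_pos: [0.5204, -0.1009, 0.101]
eef_rot: [0.259, 0.029, 0.965, -0.011]
wrist_force: [1.2, -0.3, 1.5]
opening: 0.0
grasp_force: 0.0
```

Call:
apply_moves(
  moves=[
    {"jaw":0,"offset":[0,50,0],"rot":[0,0,0]},
    {"jaw":0,"offset":[0,50,0],"rot":[0,0,0]},
    {"jaw":0,"offset":[0,50,0],"rot":[0,0,0]},
    {"jaw":0,"offset":[0,50,0],"rot":[0,0,0]},
    {"jaw":0,"offset":[22.5,0,39],"rot":[0,0,0]},
  ],
)

```text
time_s: 22.15
eef_pos: [0.5377, 0.1021, 0.0584]
eef_rot: [0.265, 0.026, 0.964, -0.01]
wrist_force: [-0.5, -0.6, -0.5]
opening: 0.004
grasp_force: 0.0
```

Call:
apply_moves(
  moves=[
    {"jaw":0,"offset":[20,0,34.5],"rot":[0,0,0]},
    {"jaw":0,"offset":[0,0,0],"rot":[0,0,0]},
    {"jaw":0,"offset":[0,0,0],"rot":[0,0,0]},
    {"jaw":0,"offset":[-34.6,0,20],"rot":[0,0,0]},
    {"jaw":0,"offset":[0,0,0],"rot":[0,0,0]},
  ],
)

```text
time_s: 22.78
eef_pos: [0.5791, 0.0944, 0.0191]
eef_rot: [0.264, 0.029, 0.964, -0.011]
wrist_force: [-0.3, -0.3, 0.7]
opening: 0.002
grasp_force: 0.0
```

```bash
python3 -c "
from h import *
st();p=bar()"
```

```text
t 22.775 tcp [0.5791 0.0944 0.0191] rail-frame mm [-94.6  97.3  19.1] F rail [-0.29 -0.3   0.68] q [-0.03  0.3   2.1  -0.11  0.2  -1.44] open 0.0
tool axes in rail frame
 [[-0.86   0.006  0.51 ]
 [ 0.002  1.    -0.008]
 [-0.51  -0.005 -0.86 ]]
bar front rail-frame n= x=-0.0327-0.0039*y n 175 sd 0.0009 y -0.15 0.165
side 0.59 gap left/mid/right mm [np.float64(1.4), np.float64(0.8), np.float64(0.2)] l ends [-0.15   0.164]
```

Call:
apply_moves(
  moves=[
    {"jaw":0,"offset":[-36.8,0,28],"rot":[0,0,0]},
    {"jaw":0,"offset":[0,0,0],"rot":[0,0,0]},
    {"jaw":0,"offset":[-0.9,0,0.5],"rot":[0,0,0]},
    {"jaw":0,"offset":[-0.9,0,0.5],"rot":[0,0,0]},
    {"jaw":0,"offset":[0,0,0],"rot":[0,0,0]},
  ],
)

```text
time_s: 23.5
eef_pos: [0.6207, 0.0924, 0.0088]
eef_rot: [0.259, 0.029, 0.965, -0.011]
wrist_force: [-0.8, 2.7, 0.6]
opening: 0.003
grasp_force: 0.0
```

```bash
python3 -c "
from h import *
st()"
```

```text
t 23.5 tcp [0.6207 0.0924 0.0088] rail-frame mm [-52.9  97.5   8.8] F rail [-0.94  2.66  0.6 ] q [-0.03  0.39  1.99 -0.09  0.23 -1.46] open 0.0
tool axes in rail frame
 [[-0.865  0.004  0.501]
 [ 0.001  1.    -0.007]
 [-0.501 -0.006 -0.865]]
```

Call:
apply_moves(
  moves=[
    {"jaw":0,"offset":[-5.5,0,-1.5],"rot":[0,0,0]},
    {"jaw":0,"offset":[-3.5,0,2],"rot":[0,0,0]},
    {"jaw":0,"offset":[-0.9,0,0.5],"rot":[0,0,0]},
    {"jaw":0,"offset":[0,0,0],"rot":[0,0,0]},
    {"jaw":0,"offset":[0,0,0],"rot":[0,0,0]},
  ],
)

```text
time_s: 24.12
eef_pos: [0.6306, 0.0918, 0.0129]
eef_rot: [0.26, 0.028, 0.965, -0.011]
wrist_force: [0.8, 3.7, 0.8]
opening: -0.0
grasp_force: 0.7
```

Call:
apply_moves(
  moves=[
    {"jaw":0,"offset":[-0.9,0,0.5],"rot":[0,0,0]},
    {"jaw":0,"offset":[0,0,0],"rot":[0,0,0]},
    {"jaw":0,"offset":[-0.4,0,0.3],"rot":[0,0,0]},
    {"jaw":0,"offset":[0,0,0],"rot":[0,0,0]},
    {"jaw":0,"offset":[0,0,0],"rot":[0,0,0]},
  ],
)

```text
time_s: 24.75
eef_pos: [0.6314, 0.0917, 0.0124]
eef_rot: [0.259, 0.029, 0.965, -0.011]
wrist_force: [-2.9, 4.0, 2.4]
opening: -0.0
grasp_force: 1.2
```

```bash
python3 -c "
from h import *
st()"
```

```text
t 24.75 tcp [0.6314 0.0917 0.0124] rail-frame mm [-42.2  97.5  12.4] F rail [-3.08  3.81  2.4 ] q [-0.03  0.4   1.97 -0.08  0.25 -1.47] open -0.0
tool axes in rail frame
 [[-0.865  0.004  0.501]
 [ 0.001  1.    -0.007]
 [-0.501 -0.006 -0.865]]
```

Call:
apply_moves(
  moves=[
    {"jaw":0,"offset":[3.5,0,-2],"rot":[0,0,0]},
    {"jaw":0,"offset":[0,10,0],"rot":[0,0,0]},
    {"jaw":0,"offset":[0,0,0],"rot":[0,0,0]},
    {"jaw":0,"offset":[0,0,0],"rot":[0,0,0]},
    {"jaw":0,"offset":[0,0,0],"rot":[0,0,0]},
  ],
)

```text
time_s: 25.38
eef_pos: [0.6284, 0.1014, 0.0126]
eef_rot: [0.26, 0.029, 0.965, -0.011]
wrist_force: [0.1, -0.1, -0.2]
opening: -0.002
grasp_force: 0.0
```

```bash
python3 -c "
from h import *
st();p=bar()
cv2.imwrite('pics/side3.png',cv2.resize(p[120:260,160:360],None,fx=4,fy=4)[:,:,::-1])"
```

```text
t 25.375 tcp [0.6284 0.1014 0.0126] rail-frame mm [-45.7 107.   12.6] F rail [ 0.08 -0.1  -0.18] q [-0.01  0.4   1.97 -0.12  0.25 -1.41] open -0.0
tool axes in rail frame
 [[-0.865  0.005  0.502]
 [ 0.001  1.    -0.008]
 [-0.502 -0.006 -0.865]]
bar front rail-frame n= x=-0.0324-0.0016*y n 145 sd 0.0009 y -0.15 0.122
side 0.87 gap left/mid/right mm [np.float64(0.7), np.float64(0.4), np.float64(0.2)] l ends [-0.15   0.154]
```

View pics/side3.png

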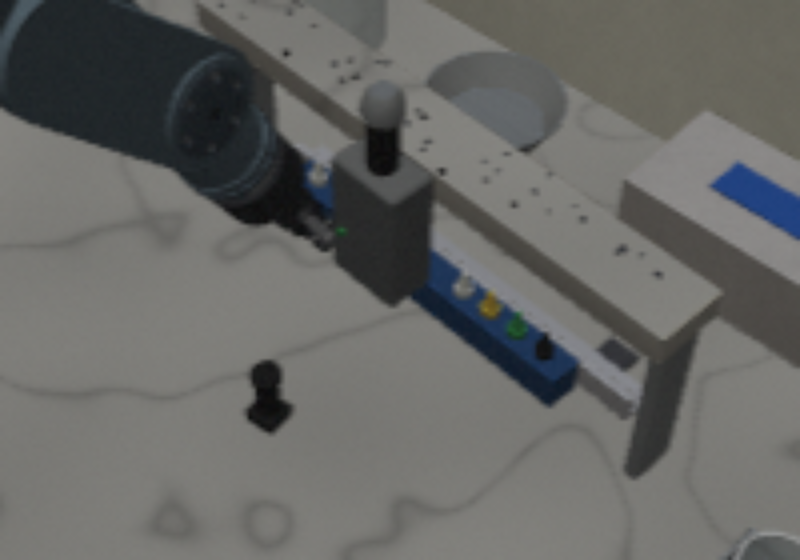

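The lateral force has gone, and the bar looks flush at its right end (px 570,370). Now the last left press.

Call:
apply_moves(
  moves=[
    {"jaw":0,"offset":[-2.6,0,1.5],"rot":[0,0,0]},
    {"jaw":0,"offset":[0,0,0],"rot":[0,0,0]},
    {"jaw":0,"offset":[-0.9,0,0.5],"rot":[0,0,0]},
    {"jaw":0,"offset":[0,0,0],"rot":[0,0,0]},
    {"jaw":0,"offset":[0,0,0],"rot":[0,0,0]},
  ],
)

```text
time_s: 26.1
eef_pos: [0.6323, 0.1016, 0.0125]
eef_rot: [0.259, 0.029, 0.965, -0.011]
wrist_force: [-1.2, -0.9, 0.2]
opening: -0.004
grasp_force: 0.6
```

Call:
apply_moves(
  moves=[
    {"jaw":0,"offset":[-0.4,0,0.3],"rot":[0,0,0]},
    {"jaw":0,"offset":[0,0,0],"rot":[0,0,0]},
    {"jaw":0,"offset":[0,0,0],"rot":[0,0,0]},
    {"jaw":0,"offset":[0,0,0],"rot":[0,0,0]},
    {"jaw":0,"offset":[0,0,0],"rot":[0,0,0]},
  ],
)

```text
time_s: 26.72
eef_pos: [0.6327, 0.1016, 0.0125]
eef_rot: [0.259, 0.029, 0.965, -0.011]
wrist_force: [-3.3, 0.1, 2.6]
opening: 0.002
grasp_force: 1.8
```

Call:
apply_moves(
  moves=[
    {"jaw":0,"offset":[-0.4,0,0.3],"rot":[0,0,0]},
    {"jaw":0,"offset":[0,0,0],"rot":[0,0,0]},
    {"jaw":0,"offset":[0,0,0],"rot":[0,0,0]},
    {"jaw":0,"offset":[0,0,0],"rot":[0,0,0]},
    {"jaw":0,"offset":[0,0,0],"rot":[0,0,0]},
  ],
)

```text
time_s: 27.35
eef_pos: [0.6328, 0.1016, 0.0123]
eef_rot: [0.259, 0.029, 0.965, -0.011]
wrist_force: [-6.2, 0.3, 4.2]
opening: -0.0
grasp_force: 3.1
```

Call:
apply_moves(
  moves=[
    {"jaw":0,"offset":[-0.4,0,0.3],"rot":[0,0,0]},
    {"jaw":0,"offset":[0,0,0],"rot":[0,0,0]},
    {"jaw":0,"offset":[0,0,0],"rot":[0,0,0]},
    {"jaw":0,"offset":[0,0,0],"rot":[0,0,0]},
    {"jaw":0,"offset":[0,0,0],"rot":[0,0,0]},
  ],
)

```text
time_s: 27.98
eef_pos: [0.6329, 0.1016, 0.012]
eef_rot: [0.259, 0.029, 0.965, -0.011]
wrist_force: [-8.5, 0.2, 4.9]
opening: 0.0
grasp_force: 4.1
```

Call:
apply_moves(
  moves=[
    {"jaw":0,"offset":[8.7,0,-5],"rot":[0,0,0]},
    {"jaw":0,"offset":[34.6,0,-20],"rot":[0,0,0]},
    {"jaw":0,"offset":[43,0,-25],"rot":[0,0,0]},
    {"jaw":0,"offset":[-22.5,0,-39],"rot":[0,0,0]},
    {"jaw":0,"offset":[-22.5,0,-39],"rot":[0,0,0]},
  ],
)

```text
time_s: 28.6
eef_pos: [0.5331, 0.1083, 0.103]
eef_rot: [0.259, 0.028, 0.965, -0.011]
wrist_force: [1.0, -0.9, 0.0]
opening: 0.001
grasp_force: 0.0
```

Call:
apply_moves(
  moves=[
    {"jaw":0,"offset":[-25,0,-43],"rot":[0,0,0]},
    {"jaw":0,"offset":[0,50,0],"rot":[0,0,0]},
    {"jaw":0,"offset":[0,50,0],"rot":[0,0,0]},
    {"jaw":0,"offset":[0,50,0],"rot":[0,0,0]},
    {"jaw":0,"offset":[0,0,0],"rot":[0,0,0]},
  ],
)

```text
time_s: 29.22
eef_pos: [0.5435, 0.2615, 0.152]
eef_rot: [0.261, 0.026, 0.965, -0.01]
wrist_force: [0.1, -0.0, -0.7]
opening: -0.003
grasp_force: 0.0
```

```bash
python3 -c "
from h import *
st();p=bar()
cv2.imwrite('pics/side4.png',cv2.resize(p[120:260,160:360],None,fx=4,fy=4)[:,:,::-1])
d=np.load('side0.npz')['p'];m=np.load('m_side_rail.npy');q=ctrl.outline_of('side','remover');print([(round(o['score'],2),o['position']) for o in q])"
```

```text
t 29.225 tcp [0.5435 0.2615 0.152 ] rail-frame mm [-139.5  262.1  152. ] F rail [ 0.09  0.   -0.66] q [ 0.36  0.1   1.97 -0.37  0.62 -0.9 ] open -0.0
tool axes in rail frame
 [[-0.864 -0.     0.503]
 [-0.003  1.    -0.004]
 [-0.503 -0.005 -0.864]]
bar front rail-frame n= x=-0.0320+0.0026*y n 178 sd 0.0009 y -0.149 0.165
side 0.66 gap left/mid/right mm [np.float64(-0.4), np.float64(-0.1), np.float64(0.3)] l ends [-0.15   0.165]
[(0.67, [296.3, 202.6]), (0.54, [226.7, 219.7])]
```

View pics/side4.png

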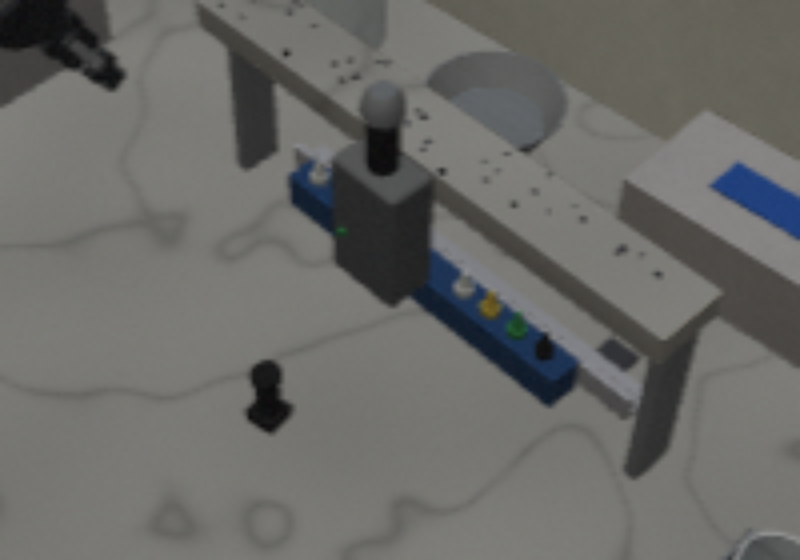

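The bar is flush along the rail (px 292,190 to 575,370), the remover is where it was, and the tool is clear.

```bash
python3 -c "
from bench import ctrl
print(ctrl.hand_in())"
```

```text
the job is handed in; nothing more can be done
None
```

I slid the specula bar home with alternating left and right pushes and handed the job in: the last camera fit put both ends of its back face within about 0.5 mm of the rail, pushing force stayed near 10 N at each reading (the rail holds to 18 N), and the tool is clear. One light sideways contact (about 4 N, possibly the cradle) came up near the end and went when I shifted the tool; the hand-in returned no verdict.

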